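# Look at the die of the melt flow tester with an inspection mirror

## Robot

A 7-joint arm with a two-finger parallel gripper is mounted at the origin on a cart in front of the work surface, level with it; the furniture and walls round the work are solid. World frame = base frame: x ahead of the robot, y to its left, z up, the work surface at z = 0. Lengths are in m, angles in rad, forces in N, time in s.
With the tool pointing down it reaches from about 0.425 to 0.825 m from the base axis. Payload 3.6 kg.
Tool frame: the origin (TCP) lies at the very end of the fingers, on their centre line; the grasp point (between the pads) lies 19 mm behind it (bot.tcp_to_grasp is the distance from the TCP to the grasp point, in m); x points along the fingers, z is the direction in which the jaws open and shut, and the axes are right-handed (so a half turn about x gives the same grasp; the last joint's range is limited). The gripper opens to 93 mm and grips with 3 to 60 N. Pads are 15 mm wide; open, the fingers measure 128 mm over their backs; the gripper's body (75 mm by 188 mm) begins 65 mm behind the grasp point.
Start: joints at [-1.175, 0.615, -0.013, 1.423, 0.008, 1.103, -0.04], TCP at [0.267, 0.593, 0.219] pointing down, gripper open.
Joint ranges: [-3.12, 3.12], [-0.3, 2.06], [-1.34, 1.32], [0.26, 2.42], [-1.36, 4.5], [0.01, 1.98], [-2.84, 2.84]. Speed limits (rad/s): [2.79, 2.79, 3.14, 3.14, 3.14, 3.14, 3.14].

## Interface

Orientations are given as [roll, pitch, yaw] about the fixed x, y, z axes, in that order (R = Rz(yaw) Ry(pitch) Rx(roll)).
In Python, from plant import sensors, eyes, ticket, bot gives the robot as it stands.
- The arm moves only by the tool servo_tool, never from a script. Its argument "motion" is a list that holds one entry, the list of rows, each a list of 7 numbers: the finger opening in m, from 0 to 0.093, then the shift along the tool's x, y, z in m, then the turn, a rotation vector about the tool's x, y, z in rad. In form: [[[grip, dx, dy, dz, ax, ay, az], ...]]. A call has 1 to 8 rows; each row shifts and turns the commanded pose from where the row before left it, along the tool's axes as they then stand; what a row does not reach is not made up. A row lasts 1/8 s, in which the tool goes at most 62.5 mm and 10.7 degrees, less where a joint would pass 70% of its speed; a pose out of reach is approached as far as the arm can. A call is refused whole if a number of a shift passes 0.0625 or a number of a turn 0.188, either way. A call with a gripper value outside its range is refused whole. The fingers move at their own pace and stop on an object; "force" is the grip in N (left out, the last holds). Time passes only in rows, so rows that do not move let the fingers close. It gives the time, the measured TCP pose, the force and the opening at its end, in the units of the state.
- sensors.get_state(): the state, without advancing time (a new reading comes with each control period).
- eyes.snapshot(name): name is "scene" or "top" or "wrist"; returns a dict with "pixels" (420x560x3 uint8, red, green, blue), "range_z" (420x560 float32, m along the optical axis (not along the pixel's ray), 0 where there is no reading), "K" (3x3 intrinsics, pixels), "rvec" (rotation vector, rad) and "tvec" (3), from world to camera coordinates, as OpenCV has them; the wrist camera has in their place "T_tool_cam" (4x4, takes a point from camera to tool coordinates, whose origin is the TCP and whose axes are the tool frame's). Camera axes: x right, y down, z forward; pixel columns grow to the right and rows downward; lengths in m; the calibration is good to about 2 mm. A picture is of the moment at which its call begins: read the wrist's pose just before it.
- ticket.sign_off(): hands the job in, once; it reports no verdict.
The state is a dict: "t": time; "joints": joint angles; "dq": joint speeds; "tau": joint torques, N m; "tcp_pos": TCP position; "tool_rot": TCP orientation; "ft_force": force on the tool from outside, world axes, zero at the start; "moment": the same for the moment, N m; "grip_width": opening from 0.0 (shut) to 1.0 (fully open).
Only numpy, scipy, OpenCV 4.12 (cv2) and the standard library are available. Lean on these libraries where they do the work, as an engineer would, in place of code of your own. Each camera call takes 0.05 s, during which the arm holds its last target. There are 200 camera calls.

## Task

Show the bench camera the underside of the melt flow tester's brass die: slide the cover of the mirror box all the way off the mirror, across onto the bay with the brass pins, lift the inspection mirror out by its square handle, and hold the mirror straight below the die, level with the camera's lens and turned so that the lens sees the die's mouth in the middle of the mirror. Finish while still holding the mirror there in mid-air, quite still: do not put it down or let go. Do not bump the tester or the camera, and leave the other things where they are.

Things in the scene. Friction and masses are not known exactly. Their poses are not given: they have to be found in the camera images.
- mirror: Inspection mirror, 120 g, loose. Origin: middle of the grip zone on the handle's axis, 34 mm above the worktop in its box; +x along the handle to the head, +z up as it lies. Black handle 14 x 14 mm, x -90..+53 mm; neck 6.4 mm thick to x 190; head 40 x 46 x 5 mm centred on the axis at x 210, rolled 45 deg about it so its face looks to +y and +z equally. Balances at the origin (within 5 mm).
- mirror_face (a point): Centre of the mirror's reflecting face (36 x 42 mm), at (210, 2, 2) mm in the mirror's body frame. Its z axis is the face's normal, out of the reflecting side; its x axis is the mirror's body +x (from handle to head).
- die_exit (a point): Mouth of the die, facing straight down: centre of the lower end of the brass nozzle (24 mm wide) under the tester's barrel, at x 0.684, y -0.138, 276 mm above the worktop; never moves. Free air below it down to the tray's rim at 138 mm. The tester's head above it begins at 346 mm and reaches 110 mm nearer the robot than the die: keep the gripper in front of that, reach in with the handle.
- lens (a point): Centre of the front of the bench camera's lens, 200 mm above the worktop, 260 mm horizontally from the die's axis, left (+y) of the tester, looking level at the axis below the die. Site z is up, x level from the die's axis to the lens.
- sight_point (a point): Point in the air for judging: 59 mm from the die's axis towards the lens, 259 mm above the worktop. With the mirror's centre straight below the die at lens height, the lens sees the die's mouth in the middle of the mirror when the mirror's normal points here (level towards the lens and 45 deg up).
- bench_camera: Fixed bench camera, 36 mm wide and high, reaching 60 mm behind its lens, on a 10 mm post 247 mm high with a 68 mm round foot, 65 mm behind the lens. NOTE: this origin is on the worktop straight below the die; +x points from there to the camera.
- mirror_box: The mirror's box, fixed; origin on the worktop under the mirror's origin, +x along the handle, z up. A 4 mm plate, 60 mm wide, has two U cradles for the handle (x -78..-66 and 44..56, tops 39 mm high); between them the handle is free on both sides. At x 163..257 two bays, walls 57 mm high: mirror bay (y -36..36, notch for the neck) and pin bay (y -113..-41).
- cover (a joint): Slide of the flat cover that runs in rails on top of the bays, m: 0 = centred over the mirror bay, 0.078 = end stop, over the pin bay. Grows towards the box's -y. Starts at 0 to 0.012; friction about 1.5 N, stays where left. The mirror can be lifted straight up once it is open.
- cover_grip (a point): Grip point in the upright black block on the cover: 44 mm long (box x), 12 mm thick (box y, the sliding direction), 28 mm high. The point is 81 mm above the worktop, 8 mm below the block's top, 20 mm above the cover's top face. Moves with the cover.
- melt_indexer: Melt flow tester: fixed white bench machine, 408 x 380 mm (x, y), 605 mm high, base 120 mm high. Origin on the worktop under its middle.
- weight_a: grey piston weight with a neck, 60 mm wide, 46 high. Bystander.
- weight_b: grey piston weight with a neck, 48 mm wide, 40 high. Bystander.
- weight_d: grey piston weight with a neck, 54 mm wide, 56 high. Bystander.
- jar: screw jar of pellets with a lid, 57 mm wide, 82 high. Bystander.
- beaker: white plastic beaker, 76 mm wide, 88 high. Bystander.
- timer: bench timer, 62 x 62 x 19 mm. Bystander.
- calliper: vernier calliper lying flat, 200 mm long, 12 high. Bystander.
- screwdriver: screwdriver, 198 mm long, 23 high. Bystander.
- tape_roll: roll of tape lying flat, 102 mm wide, 24 high. Bystander.
- plunger: steel piston rod with a knob at each end, 178 mm long, 18 thick. Bystander.
- die_pin_1: brass die pin, 60 mm long, 11 thick, lying in the pin bay. Bystander: it stays there.
- die_pin_2: second brass die pin beside the first. Bystander.

How it is judged:
On the way, in this order (a step that is already met when the one before it is completed fails the run):
1. the cover is slid off the mirror bay, onto the pin bay, while the mirror still lies in its box (value of joint cover above 0.07 m and height (world z) of mirror_face below 0.05 m), for 0.2 s.
2. the gripper holds the mirror clear above its box (height (world z) of mirror_face above 0.1 m and contact force between the fingers and mirror above 1 N and contact force between mirror and mirror_box below 0.1 N), for 0.2 s.
At the end, for the whole second after the job is handed in: cover over the pin bay (68 mm or more); mirror held by the fingers, at rest, touching nothing else; its centre within 15 mm of straight below the die and of the lens's height, and its normal passing the sight point within 12 mm on either axis of the face (about 8 degrees) (value of joint cover above 0.068 m and horizontal distance between mirror_face and die_exit below 0.015 m and z of mirror_face in the frame of lens between -0.015 and 0.015 m and x of sight_point in the frame of mirror_face between -0.012 and 0.012 m and y of sight_point in the frame of mirror_face between -0.012 and 0.012 m and z of sight_point in the frame of mirror_face above 0.06 m and contact force between the fingers and mirror above 1 N and contact force between mirror and melt_indexer below 0.1 N and contact force between mirror and bench_camera below 0.1 N and linear speed of mirror below 0.02 m/s and angular speed of mirror below 0.1 rad/s); the arm keeps its last pose, push and grip.
It fails at once if a bystander is moved by more than 30 mm (distance of any of weight_a, weight_b, weight_d, jar, beaker, timer, calliper, screwdriver, tape_roll, plunger, die_pin_1, die_pin_2 from where it was at the start of the episode above 0.03 m).
It fails at once if the mirror is knocked against the tester or the camera with more than 8 N (contact force between mirror and melt_indexer above 8 N or contact force between mirror and bench_camera above 8 N).
It fails at once if the robot bumps the tester or the camera with more than 8 N (contact force between any of the arm, the fingers and melt_indexer above 8 N or contact force between any of the arm, the fingers and bench_camera above 8 N).
It also fails if it takes over 53 s, if anything falls off the work surface, if the arm or the gripper's body presses on something with over 40 N, if the wrist force passes 120 N, or if a joint passes its speed limit or range.

## Working session

There is one attempt and no reset: what is moved stays moved. The work goes in short steps, Python scripts to look and compute and a tool call to move; the robot and the scene stay as the last step left them, time stands still between calls to the robot, and variables do not carry over. Pictures are saved under pics/ and viewed, about 8 in all and at most 12, crops included, and the job is handed in when it is done.

Besides the shell and the picture viewer there is one more tool, called after ">>>" as name([rows], argument=value, ...), one row to a line, values as JSON. servo_tool: Moves the arm, as the interface text tells. Its arguments: {"type":"object","properties":{"motion":{"type":"array"},"force":{"type":"number"}},"required":["motion"]}

```bash
ls; mkdir -p pics; python3 - <<'E'
from plant import sensors, eyes, bot
import cv2,numpy as np
print(sensors.get_state()); print([a for a in dir(bot) if a[0]!='_'])
for n in('scene','top'):
    d=eyes.snapshot(n); np.savez('pics/%s0.npz'%n,**d); cv2.imwrite('pics/%s0.png'%n,d['pixels'][:,:,::-1]); print(n,d['K'],d['rvec'],d['tvec'])
E
```

```text
pics
{'t': 0.0, 'joints': array([-1.17448159,  0.61590561, -0.01264301,  1.42487808,  0.00811673,
        1.10341354, -0.04043122]), 'dq': array([-0.00066406,  0.00031767, -0.00056401, -0.00013019,  0.0021701 ,
       -0.00050068, -0.00088529]), 'tau': array([ 2.76689843e-04, -4.58933222e+01,  2.09145513e-01, -1.65744281e+01,
       -6.10112236e-02,  2.04155868e-02,  2.31529093e-04]), 'tcp_pos': array([0.26637218, 0.59204608, 0.21749685]), 'tool_rot': array([-3.12734497,  1.56824211, -1.9792989 ]), 'ft_force': array([-0.48401117, -0.37096027, -0.24992791]), 'moment': array([ 1.12297383e-02,  1.85632091e-02, -5.47272271e-06]), 'grip_width': 1.0023700694692848}
['MotionError', 'tcp_to_grasp']
scene [[415.32562409   0.         274.12398179]
 [  0.         415.32562409 205.54101475]
 [  0.           0.           1.        ]] [ 0.81811323 -2.54153393  1.11589663] [0.49879403 0.31746895 1.55672532]
top [[469.80525805   0.         279.76769411]
 [  0.         469.80525805 214.12441937]
 [  0.           0.           1.        ]] [ 2.20731877 -2.15251779  0.13472269] [0.0094328  0.61149293 1.59804005]
```

View pics/top0.png

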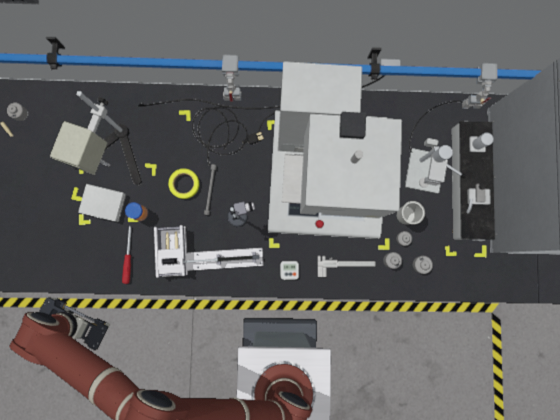

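View pics/scene0.png

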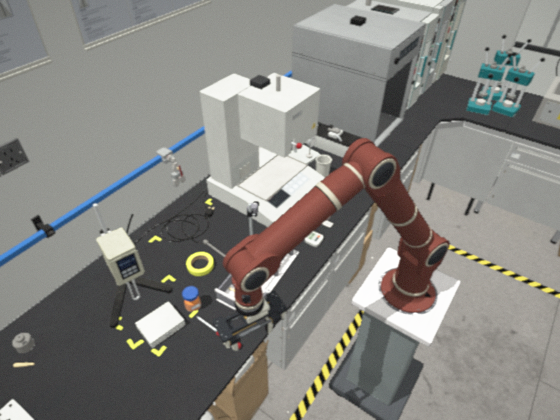

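The top view shows the box at about (155–263, 225–276) with its cover and bays at the left end, and the handle pointing left (+y). The bench camera is at about (240, 212), with the tester right of it. The scene view confirms this layout. I'll enlarge the box area.

```bash
cat > h.py <<'E'
import numpy as np,cv2
from scipy.spatial.transform import Rotation as R
def w2c(d): return R.from_rotvec(d['rvec']).as_matrix(), np.array(d['tvec']).ravel()
def pw(d,u,v,z=None):
    "world point of pixel: at height z, or from range"
    Rm,t=w2c(d); K=d['K']; r=Rm.T@np.linalg.solve(K,[u,v,1.]); o=-Rm.T@t
    return o+r*((z-o[2])/r[2] if z is not None else float(d['range_z'][int(round(v)),int(round(u))]))
def px(d,p):
    Rm,t=w2c(d); c=Rm@np.array(p)+t; return (d['K']@c)[:2]/c[2]
E
python3 - <<'E'
from h import *
d=np.load('pics/top0.npz')
c=d['pixels'][212:288,145:275,::-1]; cv2.imwrite('pics/crop1.png',cv2.resize(c,None,fx=6,fy=6,interpolation=cv2.INTER_CUBIC))
# heights around box
for v in range(222,280,6): print(v,[int(1000*pw(d,u,v)[2]) for u in range(150,270,6)])
print(px(d,[.684,-.138,.276]))
E
```

```text
222 [0, 0, 2, 8, -4, -1, 3, 2, -2, -6, 0, -2, 0, 1, 8, 9, 2, -2, -1, 4]
228 [0, 61, 58, 56, 56, 58, -2, 3, 1, -1, -3, 0, 1, 0, -7, 0, -4, 3, 0, -2]
234 [-3, 60, 8, 6, 0, 60, -2, -6, -6, -5, 4, -1, -2, 5, 3, 1, 3, -4, 2, -4]
240 [-4, 62, 4, 10, 6, 65, 0, -3, 0, 0, 0, 3, 4, 0, -3, 0, -1, -2, 7, 2]
246 [5, 68, 3, 14, 6, 57, 1, 2, 3, -1, 2, -11, 2, 1, -2, -1, -1, 6, 1, -3]
252 [0, 61, 55, 59, 53, 60, 2, -3, 1, 0, 5, 10, 4, -3, -5, 6, 2, 44, 3, 2]
258 [-2, 59, 57, 55, 59, 64, 3, 3, 6, 0, 5, 42, 38, 44, 41, 41, 43, 47, 38, 3]
264 [2, 61, 58, 60, 63, 62, 5, 2, 2, 1, 0, 0, 6, 3, 2, 3, 5, 3, 2, 1]
270 [-9, 65, 53, 54, 63, 59, 8, -2, 0, 5, 7, -2, -1, 0, 2, 0, -6, 0, 3, 0]
276 [4, 56, 4, 0, -1, -2, -4, -2, 0, -12, -2, 3, -3, -4, -1, -4, 2, -1, -5, -3]
[337.08368428 182.83721303]
```

View pics/crop1.png

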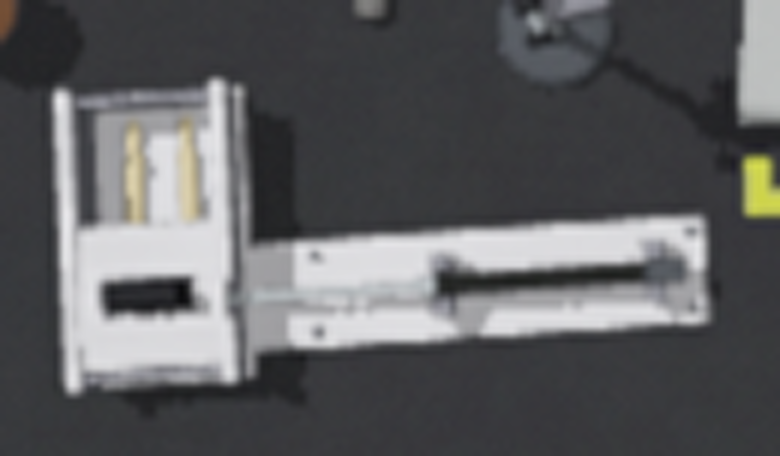

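The crop shows the handle axis from about (665,268) to (445,278) and the neck to (240,297). The cover's black block is centred at about (147,296), with the pins above it, so box −y is world +x.

```bash
python3 - <<'E'
from h import *
d=np.load('pics/top0.npz')
def q(U,V,z): return pw(d,(U+.5)/6-.5+145,(V+.5)/6-.5+212,z).round(4)
for n,U,V,z in [('cr-',665,268,.039),('cr+',447,277,.039),('handle mid',540,277,.041),('neckend',240,297,.037),('neck mid',350,294,.037),('block',147,296,.089),('blockL',102,297,.089),('blockR',192,294,.089),
 ('plateTR',707,216,.004),('plateBR',709,322,.004),('railL top',62,90,.061),('railL bot',73,392,.061),('railR top',217,80,.061),('railR bot',232,383,.061),('camfoot',557,32,.005),('cam',540,20,.218),('camfootL',497,30,.003),('camfootR',613,30,.003)]: print(n,q(U,V,z))
d2=np.load('pics/scene0.npz')
# camera blob in top: points with height >0.1 near
P=[]
for v in range(195,228):
  for u in range(222,265):
    p=pw(d,u,v)
    if p[2]>.17: P.append(p)
P=np.array(P);print(P.mean(0),P.min(0),P.max(0))
c=d['pixels'][185:235,215:275,::-1]; cv2.imwrite('pics/cam.png',cv2.resize(c,None,fx=12,fy=12,interpolation=cv2.INTER_CUBIC))
E
```

```text
cr- [0.4635 0.1046 0.039 ]
cr+ [0.4554 0.2281 0.039 ]
handle mid [0.4567 0.1753 0.041 ]
neckend [0.4413 0.3449 0.037 ]
neck mid [0.4445 0.2829 0.037 ]
block [0.4408 0.3865 0.089 ]
blockL [0.4397 0.411  0.089 ]
blockR [0.4425 0.362  0.089 ]
plateTR [0.4947 0.0821 0.004 ]
plateBR [0.4333 0.0792 0.004 ]
railL top [0.5547 0.4454 0.061 ]
railL bot [0.3867 0.4308 0.061 ]
railR top [0.5626 0.359  0.061 ]
railR bot [0.3937 0.343  0.061 ]
camfoot [0.5999 0.1728 0.005 ]
cam [0.5859 0.1669 0.218 ]
camfootL [0.6003 0.208  0.003 ]
camfootR [0.6021 0.1402 0.003 ]
[0.59931013 0.14597851 0.26258184] [0.44636567 0.05924668 0.18984176] [0.62948645 0.18558482 1.65075501]
```

View pics/cam.png

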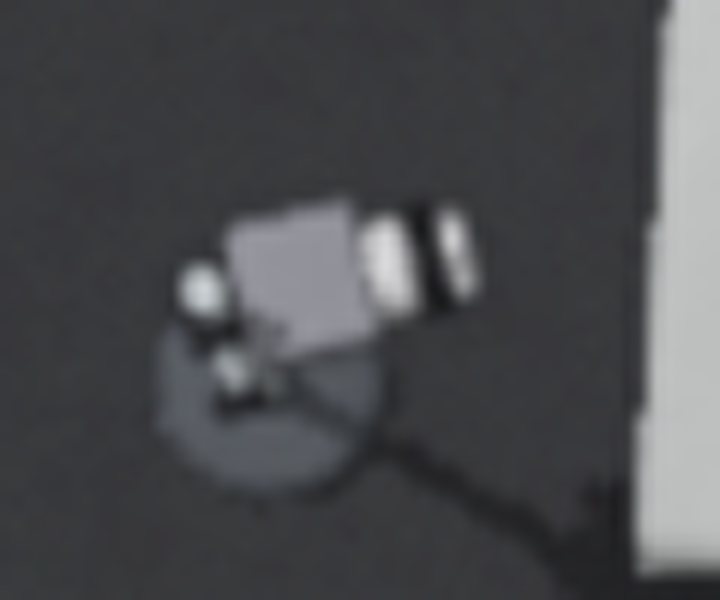

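```bash
cat >> h.py <<'E'
def cur(s): return np.array(s['tcp_pos']), R.from_euler('xyz',s['tool_rot'])
def Rdown(yaw_z,flip=0):
    "tool x down, tool z horizontal at yaw"
    x=np.array([0,0,-1.]); z=np.array([np.cos(yaw_z),np.sin(yaw_z),0]); return R.from_matrix(np.c_[x,np.cross(z,x),z])
def plan(p0,r0,p1,r1,n):
    "n equal rows in tool axes, rounded, from pose 0 to pose 1"
    rv=(r0.inv()*r1).as_rotvec(); out=[]; p=p0.copy(); r=r0
    for i in range(n):
        d=r.inv().apply((p1-p)/(n-i)); a=np.round((r.inv()*r1).as_rotvec()/(n-i),3)
        d=np.round(d,4); out.append([*map(float,d),*map(float,a)]); p=p+r.apply(d); r=r*R.from_rotvec(a)
    return out
E
python3 - <<'E'
from h import *; from plant import sensors
d=np.load('pics/top0.npz')
def q(U,V,z): return pw(d,(U+.5)/12-.5+215,(V+.5)/12-.5+185,z)
for n,U,V,z in [('lens',474,252,.21),('foot',270,395,.005),('posttop',202,285,.247)]:
  p=q(U,V,z); e=p-[.684,-.138,0]; print(n,p.round(4),np.hypot(*e[:2]),np.degrees(np.arctan2(e[1],e[0])))
p,r=cur(sensors.get_state()); print(p,r.as_matrix().round(3))
for yz in (5,185):
  r1=Rdown(np.radians(yz)); print(yz,(r.inv()*r1).as_rotvec())
  for row in plan(p,r,np.array([.4405,.3865,.19]),r1,12): print(row)
E
```

```text
lens [0.6173 0.1086 0.21  ] 0.2554537086483783 105.12405411245287
foot [0.598 0.174 0.005] 0.32365196757731773 105.41691816451673
posttop [0.6028 0.175  0.247 ] 0.32336156142323585 104.53698294043575
[0.26641882 0.59210382 0.21760449] [[-0.001 -0.912  0.41 ]
 [-0.002  0.41   0.912]
 [-1.    -0.    -0.002]]
5 [ 1.06076312 -0.00208981  0.00126284]
[0.0023, -0.0203, -0.0097, 0.088, -0.0, 0.0]
[0.0023, -0.021, -0.0078, 0.088, -0.0, 0.0]
[0.0023, -0.0216, -0.006, 0.088, -0.0, 0.0]
[0.0023, -0.0221, -0.004, 0.089, -0.0, 0.0]
[0.0023, -0.0224, -0.0021, 0.088, -0.0, 0.0]
[0.0023, -0.0224, -0.0001, 0.089, -0.0, 0.0]
[0.0023, -0.0224, 0.0019, 0.088, -0.0, 0.0]
[0.0024, -0.0221, 0.0039, 0.089, -0.0, 0.0]
[0.0023, -0.0217, 0.0058, 0.088, -0.0, 0.0]
[0.0024, -0.0211, 0.0077, 0.089, -0.0, 0.001]
[0.0023, -0.0203, 0.0095, 0.088, -0.001, 0.0]
[0.0024, -0.0194, 0.0113, 0.089, -0.0, 0.001]
185 [-2.08082793e+00 -1.45271598e-03 -2.40403583e-03]
[0.0023, -0.0203, -0.0097, -0.173, -0.0, -0.0]
[0.0023, -0.0183, -0.013, -0.173, -0.0, -0.0]
[0.0023, -0.0158, -0.016, -0.173, -0.0, -0.0]
[0.0023, -0.0128, -0.0184, -0.174, -0.0, -0.0]
[0.0023, -0.0094, -0.0204, -0.173, -0.0, -0.0]
[0.0023, -0.0058, -0.0217, -0.174, -0.0, -0.0]
[0.0023, -0.0019, -0.0224, -0.173, -0.0, -0.0]
[0.0024, 0.002, -0.0223, -0.174, 0.0, -0.0]
[0.0023, 0.0058, -0.0217, -0.173, 0.0, -0.001]
[0.0024, 0.0094, -0.0203, -0.174, 0.0, -0.0]
[0.0023, 0.0128, -0.0184, -0.173, 0.0, -0.001]
[0.0023, 0.0159, -0.016, -0.174, 0.0, -0.0]
```

>>> servo_tool([
  [[0.093, 0.0023, -0.0203, -0.0097, 0.088, 0, 0], [0.093, 0.0023, -0.021, -0.0078, 0.088, 0, 0], [0.093, 0.0023, -0.0216, -0.006, 0.088, 0, 0], [0.093, 0.0023, -0.0221, -0.004, 0.089, 0, 0], [0.093, 0.0023, -0.0224, -0.0021, 0.088, 0, 0], [0.093, 0.0023, -0.0224, -0.0001, 0.089, 0, 0], [0.093, 0.0023, -0.0224, 0.0019, 0.088, 0, 0], [0.093, 0.0024, -0.0221, 0.0039, 0.089, 0, 0]],
])

```text
t: 1.1
tcp_pos: [0.3834, 0.4548, 0.1998]
tool_rot: [-2.826, 1.57, -2.39]
ft_force: [0.7, -0.6, 0.4]
grip_width: 1.001
```

>>> servo_tool([
  [[0.093, 0.0023, -0.0217, 0.0058, 0.088, 0, 0], [0.093, 0.0024, -0.0211, 0.0077, 0.089, 0, 0.001], [0.093, 0.0023, -0.0203, 0.0095, 0.088, -0.001, 0], [0.093, 0.0024, -0.0194, 0.0113, 0.089, 0, 0.001], [0.093, 0, 0, 0, 0, 0, 0], [0.093, 0, 0, 0, 0, 0, 0]],
])

```text
t: 1.85
tcp_pos: [0.4402, 0.3881, 0.1907]
tool_rot: [1.575, 1.568, 1.664]
ft_force: [0.0, 0.5, -0.8]
grip_width: 1.002
```

```bash
python3 - <<'E'
from h import *; from plant import sensors,eyes
s=sensors.get_state(); p,r=cur(s); print(s['t'],p,r.as_matrix().round(4))
d=eyes.snapshot('wrist'); np.savez('pics/w1.npz',p=p,q=r.as_quat(),**d); print(d['K'],d['T_tool_cam'].round(4))
cv2.imwrite('pics/w1.png',d['pixels'][:,:,::-1])
E
```

```text
1.85 [0.44019102 0.38810647 0.19067963] [[-3.000e-04 -8.820e-02  9.961e-01]
 [ 3.100e-03  9.961e-01  8.820e-02]
 [-1.000e+00  3.100e-03 -0.000e+00]]
[[305.29046549   0.         278.17233901]
 [  0.         305.29046549 212.78535316]
 [  0.           0.           1.        ]] [[ 1.600e-03 -2.448e-01  9.696e-01 -1.670e-01]
 [-8.000e-04 -9.696e-01 -2.448e-01  6.680e-02]
 [ 1.000e+00 -3.000e-04 -1.700e-03  1.000e-03]
 [ 0.000e+00  0.000e+00  0.000e+00  1.000e+00]]
```

View pics/w1.png

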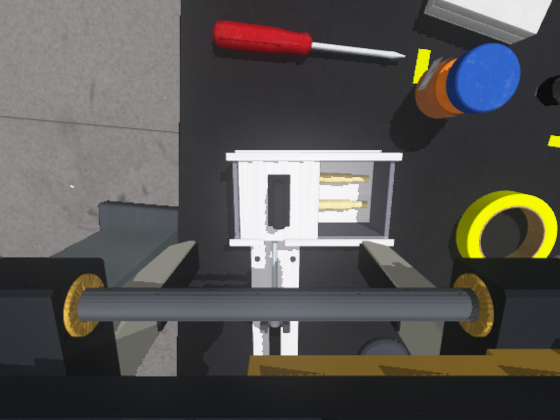

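The wrist view shows the block at cols 268–290, rows 174–228. The rails are horizontal in the picture, so the yaw is right. Pins are at about (342,178) and (342,205).

```bash
cat >> h.py <<'E'
def wpt(d,p,r,u,v,z):
    T=d['T_tool_cam']; ray=r.apply(T[:3,:3]@np.linalg.solve(d['K'],[u,v,1.])); o=p+r.apply(T[:3,3]); return o+ray*(z-o[2])/ray[2]
E
python3 - <<'E'
from h import *
d=np.load('pics/w1.npz'); p=d['p']; r=R.from_quat(d['q'])
for n,u,v,z in [('blk',279,201,.089),('l',268,201,.089),('r',290,201,.089),('t',279,174,.089),('b',279,228,.089),('railTL',228,156,.061),('railTR',400,156,.061),('railBL',231,242,.061),('railBR',392,242,.061),('neck',277,270,.037),('bore plateL',251,290,.004),('plR',299,290,.004),('plL2',253,350,.004),('plR2',297,350,.004)]: print(n,wpt(d,p,r,u,v,z).round(4))
print(np.round([[float(d['range_z'][v,u]) for u in range(262,298,3)] for v in (180,200,220)],3))
E
```

```text
blk [0.4406 0.3983 0.089 ]
l [0.4307 0.3975 0.089 ]
r [0.4504 0.3992 0.089 ]
t [0.4384 0.4225 0.089 ]
b [0.4428 0.3731 0.089 ]
railTL [0.3885 0.4321 0.061 ]
railTR [0.5526 0.4465 0.061 ]
railBL [0.3958 0.3454 0.061 ]
railBR [0.5604 0.3599 0.061 ]
neck [0.4463 0.3076 0.037 ]
bore plateL [0.4168 0.2621 0.004 ]
plR [0.4778 0.2675 0.004 ]
plL2 [0.4254 0.1737 0.004 ]
plR2 [0.4844 0.179  0.004 ]
[[0.298 0.299 0.296 0.296 0.286 0.282 0.283 0.285 0.296 0.297 0.297 0.298]
 [0.301 0.301 0.302 0.299 0.274 0.273 0.274 0.275 0.303 0.301 0.302 0.303]
 [0.307 0.308 0.306 0.306 0.278 0.279 0.279 0.278 0.305 0.307 0.308 0.309]]
```

>>> servo_tool([
  [[0.093, 0.035, 0.002, 0, 0, 0, 0], [0.093, 0.035, 0, 0, 0, 0, 0], [0.093, 0.03, 0, 0, 0, 0, 0], [0.093, 0.0235, 0, 0, 0, 0, 0], [0.03, 0, 0, 0, 0, 0, 0], [0.005, 0, 0, 0, 0, 0, 0], [0.005, 0, 0, 0, 0, 0, 0], [0.005, 0, 0, 0, 0, 0, 0]],
], force=15)

```text
t: 2.9
tcp_pos: [0.4411, 0.3899, 0.0682]
tool_rot: [1.017, 1.567, 1.105]
ft_force: [0.3, 0.7, -0.0]
grip_width: 0.615
```

>>> servo_tool([
  [[0.005, 0, 0, 0, 0, 0, 0], [0.005, 0, 0, 0, 0, 0, 0]],
])

```text
t: 3.15
tcp_pos: [0.4407, 0.3895, 0.0674]
tool_rot: [1.216, 1.568, 1.303]
ft_force: [0.1, -0.0, 0.5]
grip_width: 0.4
```

>>> servo_tool([
  [[0.005, 0, 0, 0, 0, 0, 0], [0.005, 0, 0, 0, 0, 0, 0], [0.005, 0, 0, 0, 0, 0, 0], [0.005, 0, 0, 0, 0, 0, 0], [0.005, 0, 0, 0, 0, 0, 0]],
])

```text
t: 3.78
tcp_pos: [0.4406, 0.3895, 0.0671]
tool_rot: [1.32, 1.569, 1.407]
ft_force: [-0.4, -0.4, -0.2]
grip_width: 0.129
```

The opening is 12 mm, so the block is gripped. Now I slide it.

>>> servo_tool([
  [[0.005, 0, 0, 0.01, 0, 0, 0], [0.005, 0, 0, 0.013, 0, 0, 0], [0.005, 0, 0, 0.013, 0, 0, 0], [0.005, 0, 0, 0.013, 0, 0, 0], [0.005, 0, 0, 0.012, 0, 0, 0], [0.005, 0, 0, 0.007, 0, 0, 0], [0.005, 0, 0, 0.004, 0, 0, 0], [0.005, 0, 0, 0, 0, 0, 0]],
])

```text
t: 4.78
tcp_pos: [0.5133, 0.3959, 0.0672]
tool_rot: [0.793, 1.567, 0.88]
ft_force: [2.0, 1.1, -1.0]
grip_width: 0.13
```

>>> servo_tool([
  [[0.005, 0, 0, 0.003, 0, 0, 0], [0.005, 0, 0, 0.002, 0, 0, 0], [0.005, 0, 0, 0.001, 0, 0, 0], [0.005, 0, 0, 0, 0, 0, 0]],
])

```text
t: 5.28
tcp_pos: [0.5136, 0.3959, 0.0671]
tool_rot: [3.09, 1.562, -3.105]
ft_force: [-8.3, -1.8, 6.6]
grip_width: 0.128
```

>>> servo_tool([
  [[0.005, 0, 0, -0.005, 0, 0, 0], [0.04, 0, 0, 0, 0, 0, 0], [0.06, 0, 0, 0, 0, 0, 0], [0.06, 0, 0, 0, 0, 0, 0], [0.06, 0, 0, 0, 0, 0, 0], [0.06, -0.03, 0, 0, 0, 0, 0], [0.06, -0.04, 0, 0, 0, 0, 0], [0.06, -0.03, 0, 0, 0, 0, 0]],
])

```text
t: 6.28
tcp_pos: [0.5139, 0.3957, 0.169]
tool_rot: [0.898, 1.567, 0.985]
ft_force: [-0.1, -0.1, -0.2]
grip_width: 0.645
```

```bash
python3 - <<'E'
from h import *; from plant import sensors,eyes
s=sensors.get_state(); p,r=cur(s); print(s['t'],p,s['grip_width'],s['ft_force'])
d=eyes.snapshot('wrist'); np.savez('pics/w2.npz',p=p,q=r.as_quat(),**d)
cv2.imwrite('pics/w2.png',d['pixels'][:,:,::-1])
org=np.array([.459,.177]); yz=np.radians(5)
# above grasp, going via z .15
for row in plan(p,r,np.array([*org,.13]),Rdown(yz),10): print(row)
E
```

```text
6.275 [0.51393791 0.39572919 0.16899321] 0.6449035698523602 [-0.08964261 -0.1081127  -0.24995321]
[0.0038, -0.0213, -0.0074, -0.0, 0.0, -0.0]
[0.0038, -0.0213, -0.0074, -0.0, 0.0, -0.0]
[0.0038, -0.0213, -0.0074, -0.0, 0.0, -0.0]
[0.0038, -0.0213, -0.0074, -0.0, 0.0, -0.0]
[0.0038, -0.0213, -0.0074, -0.0, 0.0, -0.0]
[0.0038, -0.0213, -0.0074, -0.0, 0.0, -0.001]
[0.0039, -0.0214, -0.0073, -0.0, 0.001, -0.0]
[0.0039, -0.0213, -0.0074, -0.0, 0.0, -0.001]
[0.0039, -0.0214, -0.0073, -0.0, 0.001, -0.0]
[0.0039, -0.0213, -0.0074, -0.0, 0.0, -0.001]
```

View pics/w2.png

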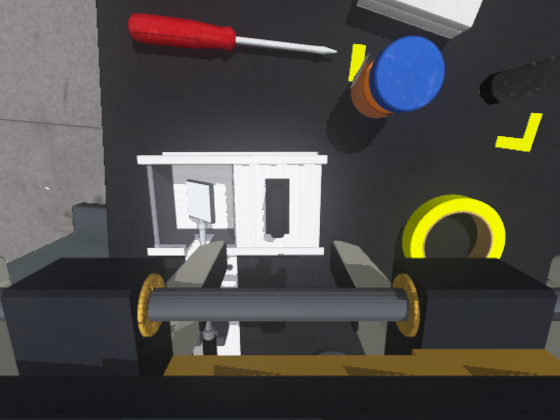

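The cover is fully over the pin bay, and the mirror head lies free at about (200,201). Next I move over the handle, doing the x shift early to keep clear of the camera.

>>> servo_tool([
  [[0.06, 0, -0.0213, -0.0106, 0, 0, 0], [0.06, 0, -0.0213, -0.0105, 0, 0, 0], [0.06, 0, -0.0213, -0.0105, 0, 0, 0], [0.06, 0, -0.0213, -0.0105, 0, 0, 0], [0.06, 0, -0.0213, -0.0105, 0, 0, 0], [0.06, 0, -0.0213, -0.0105, 0, 0, 0], [0.06, 0, -0.0213, -0.0105, 0, 0, 0], [0.06, 0, -0.0213, 0, 0, 0, 0]],
])

```text
t: 7.32
tcp_pos: [0.4541, 0.2187, 0.1668]
tool_rot: [1.533, 1.569, 1.62]
ft_force: [1.0, -0.6, 0.0]
grip_width: 0.647
```

>>> servo_tool([
  [[0.06, 0.01, -0.0213, 0, 0, 0, 0], [0.06, 0.02, -0.0213, 0, 0, 0, 0], [0.06, 0.01, 0, 0, 0, 0, 0], [0.06, 0, 0, 0, 0, 0, 0]],
])

```text
t: 7.82
tcp_pos: [0.4582, 0.178, 0.1262]
tool_rot: [1.854, 1.568, 1.942]
ft_force: [-0.0, -0.1, -0.7]
grip_width: 0.645
```

```bash
python3 - <<'E'
from h import *; from plant import sensors,eyes
s=sensors.get_state(); p,r=cur(s); print(s['t'],p,r.as_matrix().round(4),s['ft_force'])
d=eyes.snapshot('wrist'); np.savez('pics/w3.npz',p=p,q=r.as_quat(),**d)
cv2.imwrite('pics/w3.png',d['pixels'][:,:,::-1])
E
```

```text
7.825 [0.45816917 0.17796573 0.12619281] [[-9.000e-04 -8.780e-02  9.961e-01]
 [ 2.300e-03  9.961e-01  8.780e-02]
 [-1.000e+00  2.300e-03 -7.000e-04]] [-0.03287438 -0.05096059 -0.65742987]
```

View pics/w3.png

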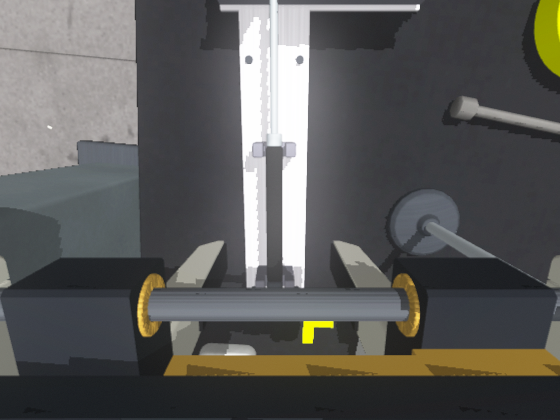

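This view shows the handle along col ≈ 274, the front cradle at row ≈ 150 and the rear cradle at row ≈ 275. The camera foot is at (425,222), clear of the fingers.

```bash
python3 - <<'E'
from h import *
d=np.load('pics/w3.npz'); p=d['p']; r=R.from_quat(d['q'])
for n,u,v,z in [('cr+ lo edge',274,157,.039),('cr+ hi',274,142,.039),('h1',274,180,.041),('h2',274,250,.041),('cr- hi',275,267,.039),('foot',425,222,.004),('plL',242,170,.004),('plR',307,170,.004)]:
  w=wpt(d,p,r,u,v,z); print(n,w.round(4),'tool',r.inv().apply(w-p).round(4))
for row in plan(p,r,np.array([.4582,.178,.015]),Rdown(np.radians(5)),1): print(row)
E
```

```text
cr+ lo edge [0.4509 0.2275 0.039 ] tool [ 0.0873  0.0498 -0.0029]
cr+ hi [0.4499 0.2395 0.039 ] tool [ 0.0873  0.0618 -0.0028]
h1 [0.4525 0.2089 0.041 ] tool [ 0.0853  0.0311 -0.0029]
h2 [0.4576 0.1474 0.041 ] tool [ 0.0851 -0.0306 -0.0032]
cr- hi [0.4599 0.1305 0.039 ] tool [ 0.0871 -0.0476 -0.0024]
foot [0.6037 0.1754 0.004 ] tool [ 0.1221 -0.0156  0.1449]
plL [0.4214 0.2106 0.004 ] tool [ 0.1223  0.0354 -0.0337]
plR [0.4826 0.2159 0.004 ] tool [0.1223 0.0354 0.0277]
[0.1112, -0.0002, 0.0001, 0.001, -0.001, -0.002]
```

>>> servo_tool([
  [[0.06, 0.025, 0.003, -0.0025, 0, 0, 0], [0.06, 0.03, 0, 0, 0, -0.001, -0.002], [0.06, 0.03, 0, 0, 0, 0, 0], [0.06, 0.02, 0, 0, 0, 0, 0], [0.06, 0.006, 0, 0, 0, 0, 0], [0.03, 0, 0, 0, 0, 0, 0], [0.005, 0, 0, 0, 0, 0, 0], [0.005, 0, 0, 0, 0, 0, 0]],
], force=25)

```text
t: 8.88
tcp_pos: [0.4565, 0.1803, 0.0166]
tool_rot: [0.2, 1.567, 0.287]
ft_force: [0.5, 0.1, 0.5]
grip_width: 0.371
```

>>> servo_tool([
  [[0.005, 0, 0, 0, 0, 0, 0], [0.005, 0, 0, 0, 0, 0, 0], [0.005, 0, 0, 0, 0, 0, 0], [0.005, 0, 0, 0, 0, 0, 0], [0.005, 0, 0, 0, 0, 0, 0], [0.005, 0, 0, 0, 0, 0, 0]],
])

```text
t: 9.62
tcp_pos: [0.4555, 0.1799, 0.0159]
tool_rot: [0.106, 1.57, 0.193]
ft_force: [-1.7, -0.3, 5.3]
grip_width: 0.151
```

Gripped at 14 mm. Now I lift straight up.

>>> servo_tool([
  [[0.005, -0.01, 0, 0, 0, 0, 0], [0.005, -0.02, 0, 0, 0, 0, 0], [0.005, -0.03, 0, 0, 0, 0, 0], [0.005, -0.03, 0, 0, 0, 0, 0], [0.005, -0.03, 0, 0, 0, 0, 0], [0.005, -0.03, 0, 0, 0, 0, 0], [0.005, -0.02, 0, 0, 0, 0, 0], [0.005, 0, 0, 0, 0, 0, 0]],
])

```text
t: 10.62
tcp_pos: [0.4569, 0.1802, 0.1872]
tool_rot: [0.232, 1.565, 0.319]
ft_force: [-0.7, -0.8, -1.7]
grip_width: 0.148
```

>>> servo_tool([
  [[0.005, 0, 0, 0, 0, 0, 0], [0.005, 0, 0, 0, 0, 0, 0], [0.005, 0, 0, 0, 0, 0, 0]],
])

```text
t: 11.0
tcp_pos: [0.4553, 0.1798, 0.185]
tool_rot: [-1.324, 1.57, -1.237]
ft_force: [0.1, -0.6, -2.2]
grip_width: 0.15
```

```bash
python3 - <<'E'
from h import *; from plant import sensors,eyes
s=sensors.get_state(); p,r=cur(s); print(s['t'],p,r.as_matrix().round(4),s['ft_force'],s['grip_width'])
d=eyes.snapshot('wrist'); np.savez('pics/w4.npz',p=p,q=r.as_quat(),**d)
cv2.imwrite('pics/w4.png',d['pixels'][:,:,::-1])
E
```

```text
11.0 [0.45528033 0.17977126 0.18499744] [[ 2.000e-04 -8.690e-02  9.962e-01]
 [-6.000e-04  9.962e-01  8.690e-02]
 [-1.000e+00 -6.000e-04  2.000e-04]] [ 0.14061606 -0.64933723 -2.23462681] 0.14979494130713128
```

View pics/w4.png

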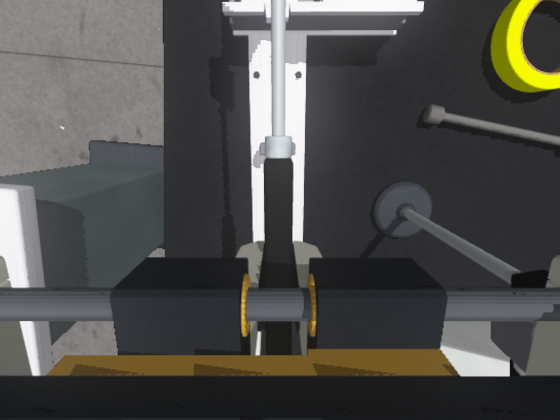

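The mirror is held, with the handle straight at col ≈ 279 and its black end at row ≈ 158. I'll check the pitch and the position along the handle from the depth.

```bash
python3 - <<'E'
from h import *
d=np.load('pics/w4.npz'); p=d['p']; r=R.from_quat(d['q']); T=d['T_tool_cam']; Ki=np.linalg.inv(d['K'])
def tp(u,v):
  return T[:3,:3]@(Ki@[u,v,1.]*float(d['range_z'][v,u]))+T[:3,3]
for rows in (range(5,130,3),range(165,250,3)):
  P=np.array([np.median([tp(u,v) for u in range(277,282)],0) for v in rows])
  print(P[[0,len(P)//2,-1]].round(4)); f=np.polyfit(P[:,1],P[:,0],1); g=np.polyfit(P[:,1],P[:,2],1); print('x(y)',f,'z(y)',g,'std',np.std(P[:,0]-np.polyval(f,P[:,1])))
for v in range(128,170,3): print(v,d['pixels'][v,279],tp(279,v).round(4))
E
```

```text
[[-0.022   0.1198  0.0011]
 [-0.0215  0.0956  0.0011]
 [-0.022   0.0702  0.0011]]
x(y) [ 0.00088264 -0.02210338] z(y) [-0.0001418   0.00115327] std 0.0003343109208237412
[[-0.0258  0.0537  0.0011]
 [-0.0256  0.0339  0.0011]
 [-0.0256  0.0127  0.0011]]
x(y) [ 0.00542556 -0.02616733] z(y) [0.00046673 0.00111345] std 0.0003158090808352327
128 [216 223 227] [-0.0224  0.0702  0.0011]
131 [216 222 226] [-0.0217  0.0689  0.0011]
134 [215 222 226] [-0.0218  0.0675  0.0011]
137 [215 223 226] [-0.0244  0.0662  0.0011]
140 [216 223 227] [-0.026   0.0649  0.0011]
143 [213 221 225] [-0.0239  0.0636  0.0011]
146 [215 222 226] [-0.0262  0.0623  0.0011]
149 [217 224 227] [-0.0259  0.0609  0.0011]
152 [220 226 229] [-0.0254  0.0596  0.0011]
155 [216 224 227] [-0.0247  0.0582  0.0011]
158 [119 124 127] [-0.0244  0.0568  0.0011]
161 [60 60 61] [-0.0251  0.0555  0.0011]
164 [60 60 61] [-0.0253  0.0542  0.0011]
167 [59 60 61] [-0.027   0.053   0.0011]
```

```bash
cat >> h.py <<'E'
FT=np.array([-.021,.213,-.002])
F=np.array([.684,-.138,.200]); RF=Rdown(np.radians(105.1-180)); PF=F-RF.apply(FT)
def check(s):
    p,r=cur(s); f=p+r.apply(FT); n=r.apply([-1,0,-1])/2**.5; az=np.radians(105.1)
    sp=np.array([.684+.059*np.cos(az),-.138+.059*np.sin(az),.259])-f; bx=r.apply([0,1,0]); by=np.cross(n,bx)
    print('t',s['t'],'face',f.round(4),'err',(f-F).round(4),'sight x,y,z',(sp@bx).round(4),(sp@by).round(4),(sp@n).round(4))
E
python3 - <<'E'
from h import *; from plant import sensors
p,r=cur(sensors.get_state()); print(PF)
A=np.array([.43,-.16,.185]); print(plan(p,r,A,r,8)[0]); 
r1=RF; print(len(plan(A,r,A,r1,12)),plan(A,r,A,r1,12)[0],plan(A,r,A,r1,12)[-1])
print(plan(A,r1,PF,r1,4))
E
```

```text
[ 0.47887534 -0.19541841  0.179     ]
[0.0, -0.042, -0.0068, 0.0, 0.0, 0.0]
12 [0.0, 0.0, 0.0, 0.116, 0.0, 0.0] [0.0, 0.0, 0.0, 0.116, 0.001, -0.0]
[[0.0015, 0.0095, 0.0117, 0.0, 0.0, 0.0], [0.0015, 0.0095, 0.0117, 0.0, 0.0, 0.0], [0.0015, 0.0095, 0.0118, 0.0, 0.0, 0.0], [0.0015, 0.0095, 0.0117, 0.0, 0.0, 0.0]]
```

>>> servo_tool([
  [[0.005, 0, -0.03, -0.006, 0, 0, 0], [0.005, 0, -0.045, -0.008, 0, 0, 0], [0.005, 0, -0.05, -0.008, 0, 0, 0], [0.005, 0, -0.05, -0.008, 0, 0, 0], [0.005, 0, -0.05, -0.008, 0, 0, 0], [0.005, 0, -0.05, -0.008, 0, 0, 0], [0.005, 0, -0.045, -0.008, 0, 0, 0], [0.005, 0, -0.03, -0.006, 0, 0, 0]],
], force=40)

```text
t: 12.05
tcp_pos: [0.4258, -0.1766, 0.1856]
tool_rot: [-0.459, 1.569, -0.375]
ft_force: [-0.2, -0.0, -1.5]
grip_width: 0.145
```

>>> servo_tool([
  [[0.005, 0, -0.025, -0.004, 0, 0, 0], [0.005, 0, 0, 0, 0.05, 0, 0], [0.005, 0, 0, 0, 0.1, 0, 0], [0.005, 0, 0, 0, 0.1, 0, 0], [0.005, 0, 0, 0, 0.1, 0, 0], [0.005, 0, 0, 0, 0.1, 0, 0], [0.005, 0, 0, 0, 0.1, 0, 0], [0.005, 0, 0, 0, 0.1, 0, 0]],
])

```text
t: 13.05
tcp_pos: [0.4245, -0.1991, 0.1854]
tool_rot: [0.808, 1.569, 0.242]
ft_force: [-0.3, -1.0, -1.9]
grip_width: 0.148
```

```bash
python3 - <<'E'
from h import *; from plant import sensors
s=sensors.get_state(); p,r=cur(s); print(s['joints'].round(2),s['ft_force'],s['grip_width'],p,r.as_matrix().round(3)); print((r.inv()*RF).as_rotvec()); print(plan(p,RF,PF,RF,1))
E
```

```text
[ 0.02  0.42  0.52  1.98 -0.28  0.81  0.14] [-0.29472023 -1.02846561 -1.93023007] 0.1482697545145681 [ 0.4244695  -0.19910878  0.18541498] [[ 0.001  0.536  0.844]
 [ 0.     0.844 -0.536]
 [-1.     0.001  0.001]]
[ 7.41115308e-01  5.14632103e-04 -1.24397067e-03]
[[0.0064, 0.0535, 0.0106, 0.0, 0.0, 0.0]]
```

>>> servo_tool([
  [[0.005, 0, 0, 0, 0.1, 0, 0], [0.005, 0, 0, 0, 0.1, 0, 0], [0.005, 0, 0, 0, 0.1, 0, 0], [0.005, 0, 0, 0, 0.1, 0, 0], [0.005, 0, 0, 0, 0.1, 0, 0], [0.005, 0, 0, 0, 0.1, 0, 0], [0.005, 0, 0, 0, 0.1, 0, 0], [0.005, 0, 0, 0, 0.04, 0, 0]],
])

```text
t: 14.05
tcp_pos: [0.4245, -0.199, 0.1854]
tool_rot: [1.45, 1.57, 0.147]
ft_force: [0.5, -0.5, -1.7]
grip_width: 0.147
```

>>> servo_tool([
  [[0.005, 0.001, 0.005, 0.001, 0, 0, 0], [0.005, 0.001, 0.01, 0.002, 0, 0, 0], [0.005, 0.001, 0.01, 0.002, 0, 0, 0], [0.005, 0.001, 0.01, 0.002, 0, 0, 0], [0.005, 0.001, 0.01, 0.002, 0, 0, 0], [0.005, 0.001, 0.008, 0.001, 0, 0, 0], [0.005, 0, 0, 0, 0, 0, 0], [0.005, 0, 0, 0, 0, 0, 0]],
])

```text
t: 15.05
tcp_pos: [0.4779, -0.1949, 0.1797]
tool_rot: [1.542, 1.57, 0.239]
ft_force: [0.2, 0.6, -1.1]
grip_width: 0.145
```

```bash
python3 - <<'E'
from h import *; from plant import sensors,eyes
s=sensors.get_state(); p,r=cur(s); print(s['joints'].round(2),s['ft_force'],s['grip_width']); check(s); print(plan(p,r,PF,RF,1))
for n in ('wrist','scene'):
  d=eyes.snapshot(n); np.savez('pics/f_%s.npz'%n,p=p,q=r.as_quat(),**d)
  c=d['pixels'][:,:,::-1]
  if n=='scene':
    u,v=px(d,F).astype(int); print(u,v); c=cv2.resize(c[max(0,v-70):v+70,max(0,u-90):u+90],None,fx=4,fy=4,interpolation=cv2.INTER_CUBIC)
  cv2.imwrite('pics/f_%s.png'%n,c)
E
```

```text
[-0.12  0.54  0.71  1.87 -0.45  0.89 -0.5 ] [ 0.16064053  0.57660941 -1.11963155] 0.14455192521867757
t 15.05 face [ 0.6827 -0.1367  0.2009] err [-0.0013  0.0013  0.0009] sight x,y,z 0.0012 -0.0005 0.0817
[[0.0007, 0.0009, 0.0008, 0.004, 0.0, -0.001]]
279 165
```

View pics/f_wrist.png

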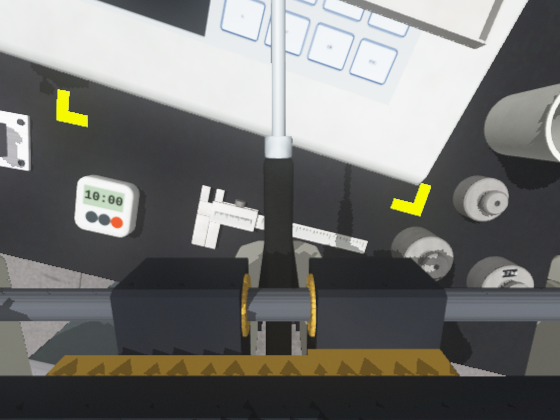

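View pics/f_scene.png

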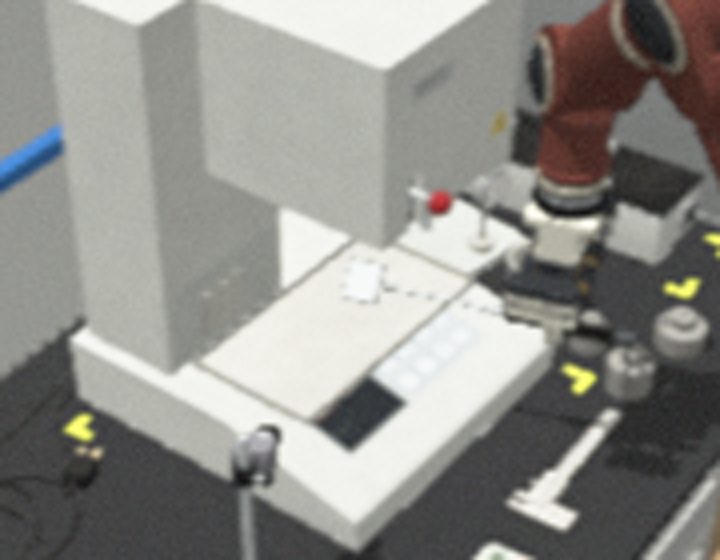

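The scene crop shows the mirror head at about (363,280), against a predicted (360,280), clear under the tester's head. The wrist view shows the handle unchanged in the grip. I'll settle briefly, then check depth and stillness.

>>> servo_tool([
  [[0.005, 0.0005, 0.001, 0.001, 0.003, 0, 0], [0.005, 0, 0, 0, 0, 0, 0], [0.005, 0, 0, 0, 0, 0, 0], [0.005, 0, 0, 0, 0, 0, 0], [0.005, 0, 0, 0, 0, 0, 0], [0.005, 0, 0, 0, 0, 0, 0]],
])

```text
t: 15.9
tcp_pos: [0.4795, -0.1955, 0.1792]
tool_rot: [1.44, 1.569, 0.134]
ft_force: [-0.9, 0.4, -1.7]
grip_width: 0.146
```

```bash
python3 - <<'E'
from h import *; from plant import sensors,eyes
s=sensors.get_state(); check(s); print(abs(s['dq']).max(),s['grip_width'],s['ft_force'])
d=eyes.snapshot('scene'); u0,v0=px(d,F)
P=np.array([pw(d,u,v) for v in range(int(v0)-8,int(v0)+9) for u in range(int(u0)-8,int(u0)+9)])
P=P[(abs(P-F)<.035).all(1)]; print(len(P),P.mean(0).round(4)); n=np.linalg.svd(P-P.mean(0))[2][2]; n*=np.sign(n[2]); az=np.radians(105.1)
print('n',n.round(3),'want',(np.array([np.cos(az),np.sin(az),1])/2**.5).round(3))
d=eyes.snapshot('top'); print('cover z over pin bay', [round(pw(d,u,v)[2],3) for u,v in [(163,236),(178,236),(170,262)]])
E
```

```text
t 15.9 face [ 0.6845 -0.1378  0.2006] err [0.0005 0.0002 0.0006] sight x,y,z -0.0004 0.0003 0.083
0.0018012201061442337 0.14592123813406244 [-0.89640175  0.37292307 -1.6748877 ]
101 [ 0.6835 -0.14    0.2008]
n [-0.136  0.666  0.734] want [-0.184  0.683  0.707]
cover z over pin bay [np.float64(0.056), np.float64(0.062), np.float64(-0.002)]
```

The scene camera's depth puts the mirror centre at (0.6835, −0.140, 0.2008), with its normal about 3° from the wanted one (noisy). The cover is over the pin bay. I'm handing in.

```bash
python3 -c "
from plant import ticket; print(ticket.sign_off())"
```

```text
the job is handed in; nothing more can be done
None
```

I slid the cover about 73 mm to its end stop over the pin bay and lifted the mirror out by its handle. I handed in at about 16 s with the gripper still holding the mirror still below the die. No verdict was reported.

- **Position:** Calculated from the arm's pose, the mirror's centre is within 1 mm of straight below the die at lens height. The scene camera's depth put it within about 2 mm.
- **Aim:** From the arm's pose, the normal passes the sight point within 0.5 mm on both axes. This uses my measured lens direction of 105.1°; the three readings ran from 104.5° to 105.4°. A rough fit to noisy depth data put the normal about 3° off, inside the 8° limit.
- **Grip and clearances:** The fingers read 13.6 mm on the 14 mm handle, and the wrist force was under 2 N. I saw no sign of touching the tester or the camera. The cover's surface was seen over the pin bay and the mirror bay was open.
- **What disagreed:** The top and wrist cameras differed by about 5 mm on where the box lies along the handle. I settled this with the wrist view of the handle's end.

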